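Free a stuck desiccator lid and hold it just open

TASK

Take the brown bottle off the lid of the clear desiccator box and stand it upright in the small blue tray. Then take the lid by its steel handle, pull it free of its sticky seal without jerking it away, and hold it level just above the box, with a gap of about an inch (25 mm) all round; leave the other things where they are. Finish while still holding the lid there by its handle: do not put it down or let go.

Things in the scene. Friction and masses are not known exactly. Their poses are not given: they have to be found in the camera images.
- desiccator: clear plastic desiccator box on four feet, 150 x 150 mm, its rim 98 mm above the bench; fixed to the bench. Origin under its centre on the bench top, z up; its -x side is the front (round humidity dial). A black rubber seal lip runs along its left and right sides (y = +81 and -81 mm, 100 mm long, top 113 mm above the bench) and laps over the lid's edge. Its place and yaw vary
- desiccator_lid: loose clear lid, grey frame, 154x156 mm, 6 mm thick, 0.35 kg; a plug under it reaches 6 mm into the box. Origin: centre of the plate's underside, 98 mm above the bench when shut; axes like the box's. The seal lets go at a pull of 15 to 20 N (weight included), within 3 mm of lift, then only the weight remains; the lips then spring back below the lid and would carry it about 15 mm above the rim
- lid_handle (a point): middle of the grip of the steel bow handle on the lid's centre: a round bar 12 mm thick lying along the lid's y axis, 62 mm clear between its two posts, 36 mm from the lid's top to the bar's centre, which is 140 mm above the bench when shut; axes like the lid's
- brown_bottle: brown glass reagent bottle with black cap, 48 mm across the body (body is 67 mm high), 78 mm tall, about 0.08 kg; origin under its centre, z up. It stands on the lid (104 mm above the bench) behind the handle, 40 to 45 mm behind the box centre
- bottle_tray: shallow square blue tray lying loose on the bench to the left of the box, in front of a solid computer screen (its right-hand edge is about 0.60 m ahead and 0.31 m left of the robot, its lower edge 0.16 m up, and farther left it comes nearer, 0.55 m ahead at 0.58 m left: keep the arm in front of it), 100 x 100 mm outside, walls 4 mm thick and 12 mm high, floor 4 mm thick; origin under its centre
- mouse: bystander: black and teal computer mouse, 95x82x43 mm; origin under its centre
- wash_bottle: bystander: white squeeze wash bottle with red cap and bent spout, 202 mm tall; origin under its centre
- tube_rack: bystander: empty blue tube rack, 51x119x66 mm; origin under its centre
- label_roll: bystander: roll of white paper labels lying flat, 74 mm across, 30 mm high; origin under its centre
- calculator: bystander: dark desk calculator, 110x75x23 mm; origin under its centre
There are look-alikes about, which are no part of the job. There is more than one size of the brown_bottle; the job needs the larger.

How it is judged:
By the outcome, as a careful person would: the job done as asked, in the order asked, and still so for the second after the job is handed in, while the arm keeps its last pose, push and grip.
It also fails if it takes over 48 s, if anything falls off the work surface, if the arm or the gripper's body presses on something with over 40 N, if the wrist force passes 120 N, or if a joint passes its speed limit or range.

ROBOT

A 7-joint arm with a two-finger parallel gripper is mounted at the origin on a cart in front of the work surface, level with it; the furniture and walls round the work are solid. World frame = base frame: x ahead of the robot, y to its left, z up, the work surface at z = 0. Lengths are in m, angles in degrees, forces in N, time in s.
With the tool pointing down it reaches from about 0.4 to 0.875 m from the base axis. Payload 6.5 kg.
Tool frame: the origin (TCP) lies between the finger pads; the fingertips stand 11 mm ahead of it and the grasp point (between the pads) lies 8 mm behind it; z points along the fingers, x is the direction in which the jaws open and shut, and the axes are right-handed (so a half turn about z gives the same grasp; the last joint's range is limited). The gripper opens to 88 mm and grips with 3 to 60 N. Pads are 18 mm wide; open, the fingers measure 123 mm over their backs; the gripper's body (75 mm by 187 mm) begins 45 mm behind the grasp point.
Start: joints at [-74.324, 30.733, -0.252, 88.115, 0.149, 61.152, -4.079], TCP at [0.217, 0.613, 0.25] pointing down, gripper open.
Joint ranges: [-154.64, 154.64], [-21.42, 123.67], [-72.66, 72.17], [13.99, 137.28], [-74.86, 254.86], [10.95, 109.41], [-158.01, 158.01]. Speed limits (degrees/s): [136.94, 136.94, 180, 180, 180, 180, 180].

INTERFACE

Orientations are given as a 3x3 rotation matrix whose columns are the frame's x, y, z axes.
In Python, from plant import sensors, camera, get_calibration, env gives the robot as it stands.
- The arm moves only by the tool arm_command, never from a script. Its argument "increments" is a list that holds one entry, the list of rows, each a list of 7 numbers: the shift along the tool's x, y, z in mm, then the turn, a rotation vector about the tool's x, y, z in rad, then the finger opening in mm, from 0 to 88.1. In form: [[[dx, dy, dz, rx, ry, rz, fingers], ...]]. A call has 1 to 20 rows; each row shifts and turns the pose as measured when the row begins, along the tool's axes as they then stand; what a row does not reach is not made up. A row lasts 1/8 s, in which the tool goes at most 62.5 mm and 10.7 degrees, less where a joint would pass 70% of its speed; a pose out of reach is approached as far as the arm can. A call with a gripper value outside its range is refused whole. The fingers move at their own pace and stop on an object; "grip_force" is the grip in N (left out, the last holds). Time passes only in rows, so rows that do not move let the fingers close. It gives the time, the measured TCP pose, the force and the opening at its end, in the units of the state.
- sensors.state(): the state, without advancing time (a new reading comes with each control period).
- camera(name): name is "scene" or "top" or "wrist"; returns (picture, depth): 384x512x3 uint8, red, green, blue; 384x512 float32, m along the optical axis (not along the pixel's ray), 0 where there is no reading.
- get_calibration(name): a dict with "mtx" (3x3 intrinsics, pixels), "R" (3x3) and "t" (3): a world point X has camera coordinates R X + t. Camera axes: x right, y down, z forward; pixel columns grow to the right and rows downward; lengths in m; the calibration is good to about 2 mm. The wrist camera is an equidistant fisheye: a pixel r from the principal point sees the ray r / f radians off the axis. A picture is of the moment at which its call begins: read the wrist's pose just before it. get_calibration takes no time and is no camera call; for the wrist camera it gives the pose at the moment of the call.
- env.sign_off(): hands the job in, once; it reports no verdict.
The state is a dict: "clock": time; "joint_positions": joint angles; "qvel": joint speeds; "tau": joint torques, N m; "tcp_pos": TCP position; "eef_rot": TCP orientation; "wrist_force": force on the tool from outside, world axes, zero at the start; "wrist_torque": the same for the moment, N m; "width": finger opening in m.
Only numpy, scipy, OpenCV 4.12 (cv2) and the standard library are available. Lean on these libraries where they do the work, as an engineer would, in place of code of your own. Each camera call takes 0.05 s, during which the arm holds its last target.

## Working session

There is one attempt and no reset: what is moved stays moved. The work goes in short steps, Python scripts to look and compute and a tool call to move; the robot and the scene stay as the last step left them, time stands still between calls to the robot, and variables do not carry over. Pictures are saved under pics/ and viewed, and the job is handed in when it is done.

Besides the shell and the picture viewer there is one more tool, called after ">>>" as name([rows], argument=value, ...), one row to a line, values as JSON. arm_command: Moves the arm, as the interface text tells. Its arguments: {"type":"object","properties":{"increments":{"type":"array","items":{"type":"array","items":{"type":"array","items":{"type":"number"}}}},"grip_force":{"type":"number"}},"required":["increments"]}

```bash
mkdir -p pics; ls
cat > h.py <<'E'
import numpy as np, cv2
from plant import sensors, camera, get_calibration, env
def save(n,im): cv2.imwrite('pics/'+n, cv2.cvtColor(im,cv2.COLOR_RGB2BGR))
def ray(c,u,v):
    K,R,t=[np.array(c[k],float) for k in('mtx','R','t')]
    t=t.ravel(); d=np.array([(u-K[0,2])/K[0,0],(v-K[1,2])/K[1,1],1.]); return -R.T@t, R.T@d
def onplane(c,u,v,z):
    o,d=ray(c,u,v); return o+d*(z-o[2])/d[2]
def pt(c,u,v,dep):
    o,d=ray(c,u,v); return o+d*dep
E
python3 - <<'E'
from h import *
for n in('scene','top'):
    im,d=camera(n); save(n+'0.png',im); np.savez(n+'0.npz',im=im,d=d)
    c=get_calibration(n); print(n,c)
s=sensors.state(); print(s)
E
```

```text
pics
scene {'mtx': array([[349.99344504,   0.        , 252.27304184],
       [  0.        , 349.99344504, 194.7472567 ],
       [  0.        ,   0.        ,   1.        ]]), 'R': array([[-0.4510242 , -0.89237511, -0.01561533],
       [-0.36173815,  0.19876819, -0.91084396],
       [ 0.81591831, -0.40516401, -0.41245538]]), 't': array([0.53654934, 0.22073096, 0.66322577])}
top {'mtx': array([[359.60254561,   0.        , 258.82721408],
       [  0.        , 359.60254561, 190.8984439 ],
       [  0.        ,   0.        ,   1.        ]]), 'R': array([[ 0.06735342, -0.9977042 , -0.00706014],
       [-0.97359099, -0.06417518, -0.21909388],
       [ 0.21813779,  0.02163041, -0.97567824]]), 't': array([0.32274896, 0.52020127, 0.85590883])}
{'clock': 0.1, 'joint_positions': array([-74.32240555,  30.77423018,  -0.25587179,  88.16498578,
         0.14913586,  61.15217672,  -4.08049894]), 'qvel': array([-0.03225855,  0.01515558,  0.1412594 , -0.18208964,  0.07236765,
       -0.04520888,  0.11487232]), 'tau': array([ 2.70761338e-03, -5.72072482e+01,  9.93764140e-01, -2.52231234e+01,
       -5.62284328e-02,  1.34398422e-02,  4.80764561e-05]), 'tcp_pos': array([0.21647527, 0.61231695, 0.24891462]), 'eef_rot': array([[ 3.33248513e-01,  9.42838928e-01, -4.28454106e-04],
       [ 9.42837692e-01, -3.33248772e-01, -1.53044882e-03],
       [-1.58574853e-03,  1.06057112e-04, -9.99998737e-01]]), 'wrist_force': array([ 0.7349552 ,  0.34407725, -0.63174369]), 'wrist_torque': array([-0.01710007, -0.023235  , -0.02492154]), 'width': 0.08802618108412388}
```

View pics/scene0.png

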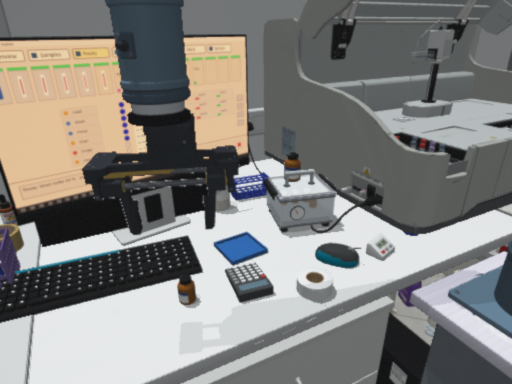

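View pics/top0.png

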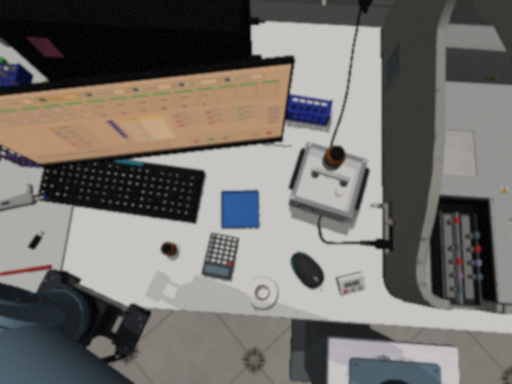

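The scene view shows the box at (298,205) with a brown bottle on it at (292,168), a look-alike bottle at (187,290) on the bench, and the blue tray at (240,248). In the top view the box is at (329,183), its bottle at (335,156), the loose bottle at (169,249) and the tray at (240,209).

Next I'll take close crops.

Run:
```python
from h import *
t=np.load('top0.npz')['im']; s=np.load('scene0.npz')['im']
a=cv2.resize(t[130:240,210:390],None,fx=4.4,fy=4.4,interpolation=cv2.INTER_CUBIC); save('topc.png',a)
b=cv2.resize(s[140:240,220:350],None,fx=6,fy=6,interpolation=cv2.INTER_CUBIC); save('scc.png',b)
ct=get_calibration('top')
for n,u,v,z in [('tray',240,209,.01),('box',329,183,.104),('bottlecap',335,155,.182),('decoy',169,248,.05),('rack',309,110,.066)]: print(n,onplane(ct,u,v,z).round(3))
hsv=cv2.cvtColor(t,cv2.COLOR_RGB2HSV)
m=cv2.inRange(hsv,(100,120,60),(125,255,255)); m[:, :210]=0; m[:180]=0;m[:,280:]=0
cs,_=cv2.findContours(m,0,2); c=max(cs,key=cv2.contourArea); r=cv2.minAreaRect(c); print(r)
p=np.array([onplane(ct,u,v,.012)[:2] for u,v in cv2.boxPoints(r)]); print(p.round(3),p.mean(0))
```

```text
tray [0.456 0.404 0.01 ]
box [0.518 0.187 0.104]
bottlecap [0.563 0.189 0.182]
decoy [0.34 0.57 0.05]
rack [0.724 0.238 0.066]
((239.5, 208.5), (35.0, 35.0), 90.0)
[[0.501 0.456]
 [0.507 0.363]
 [0.414 0.356]
 [0.408 0.448]] [0.4574883  0.40563268]
```

View pics/topc.png

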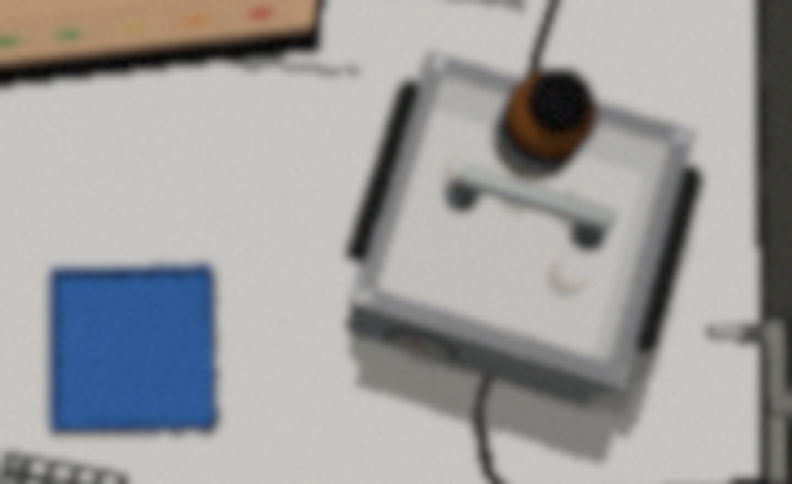

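View pics/scc.png

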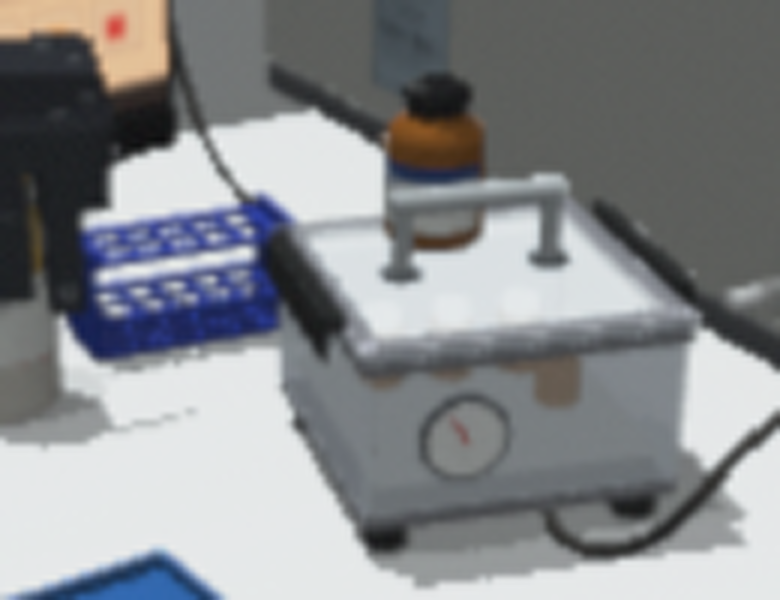

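The crops confirm the choice: the larger brown bottle stands on the lid behind the handle, at (335,156) in the top view. The other candidate, at (169,249), is the small one on the bench.

Run:
```python
from h import *
ct=get_calibration('top'); cs=get_calibration('scene')
f=lambda u,v,z:onplane(ct,u/4.4+210-.4,v/4.4+130-.4,z)[:2]
g=lambda u,v,z:onplane(cs,u/6+220-.4,v/6+140-.4,z)[:2]
L=[f(435,57,.104),f(690,138,.104),f(622,380,.104),f(365,295,.104)]
print(np.round(L,4),np.mean(L,0)); x=(L[0]+L[1]-L[2]-L[3]);print('yaw',np.degrees(np.arctan2(x[1],x[0])),np.linalg.norm(x)/2)
y=(L[0]+L[3]-L[1]-L[2]);print('yaw',np.degrees(np.arctan2(-y[0],y[1])),np.linalg.norm(y)/2)
a,b=f(458,170,.142),f(612,218,.142); print('handle',a,b,(a+b)/2,np.degrees(np.arctan2(-(a-b)[0],(a-b)[1])),np.linalg.norm(a-b))
a,b=g(395,200,.142),g(565,186,.142); print('handle sc',a,b,(a+b)/2,np.degrees(np.arctan2(-(a-b)[0],(a-b)[1])))
print('cap',f(562,100,.182)); print('cap sc',g(438,86,.182)); 
# ray-based bottle via two views
def tri(r1,r2):
    (o1,d1),(o2,d2)=r1,r2
    A=np.c_[d1,-d2]; k=np.linalg.lstsq(A,o2-o1,rcond=None)[0]; return o1+k[0]*d1,o2+k[1]*d2
print('tri cap',tri(ray(ct,562/4.4+209.6,100/4.4+129.6),ray(cs,438/6+219.6,86/6+139.6)))
d=np.load('top0.npz')['d']
for u,v in[(337,153),(329,175),(310,168),(330,200),(240,209)]: print(u,v,pt(ct,u,v,d[v,u]).round(3))
print('screen bottom corner etc'); 
for u,v in[(282,135),(292,60),(270,140),(200,152),(385,170),(385,240)]: print(u,v,pt(ct,u,v,d[v,u]).round(3))
```

```text
[[0.6186 0.2408]
 [0.58   0.0971]
 [0.441  0.1333]
 [0.4787 0.2738]] [0.52956403 0.18623974]
yaw -13.947436547198361 0.14368515545024632
yaw -15.016154014812626 0.14706783420653882
handle [0.54156559 0.23052122] [0.52055653 0.14870175] [0.53106106 0.18961148] -14.400913237687346 0.08447369841893644
handle sc [0.5403805  0.22429468] [0.51774748 0.14656214] [0.52906399 0.18542841] -16.233728745858567
cap [0.57008581 0.18418921]
cap sc [0.56837096 0.18464878]
tri cap (array([0.57029555, 0.18407151, 0.18140692]), array([0.56997306, 0.18359316, 0.18138781]))
337 153 [0.569 0.184 0.179]
329 175 [0.526 0.195 0.147]
310 168 [0.553 0.234 0.103]
330 200 [0.476 0.184 0.104]
240 209 [0.457 0.405 0.005]
screen bottom corner etc
282 135 [0.597 0.311 0.198]
292 60 [0.597 0.313 0.488]
270 140 [0.588 0.337 0.185]
200 152 [ 0.612  0.53  -0.004]
385 170 [0.569 0.042 0.075]
385 240 [0.391 0.05  0.093]
```

```bash
cat >> h.py <<'E'
def go(target,yaw):
    """remaining shift in tool axes (mm) and turn (rad) to reach TCP target, tool down, tool x at yaw (deg)"""
    from scipy.spatial.transform import Rotation as Ro
    s=sensors.state(); R=np.array(s['eef_rot']); p=np.array(s['tcp_pos'])
    a=np.radians(yaw); x=np.array([np.cos(a),np.sin(a),0]); z=np.array([0,0,-1.]); T=np.c_[x,np.cross(z,x),z]
    print('clk',round(s['clock'],2),'p',p.round(4),'F',np.round(s['wrist_force'],1),'w',round(s['width']*1e3,1),'yaw',np.degrees(np.arctan2(R[1,0],R[0,0])).round(2))
    print('shift mm',(R.T@(np.array(target)-p)*1e3).round(1),'rotvec',Ro.from_matrix(R.T@T).as_rotvec().round(4))
E
python3 - <<'E'
from h import *
for n in('top','scene'):
    z=np.load(n+'0.npz');d=z['d'];c=get_calibration(n)
    v,u=np.mgrid[:384,:512]; K=c['mtx']; P=np.stack([(u-K[0,2])/K[0,0]*d,(v-K[1,2])/K[1,1]*d,d],-1)
    W=(P-c['t'])@c['R']; ok=d>0
    for x0 in np.arange(.35,.8,.05):
        r=[]
        for y0 in np.arange(-.1,.35,.05):
            m=ok&(W[...,0]>x0)&(W[...,0]<x0+.05)&(W[...,1]>y0)&(W[...,1]<y0+.05)
            r.append(round(float(W[...,2][m].max()),2) if m.any() else None)
        print(n,round(x0,2),r)
go([.217,.45,.27],75.5)
E
```

```text
top 0.35 [0.24, 0.24, 0.27, 0.1, 0.09, 0.07, 0.02, 0.02, 0.01]
top 0.4 [0.24, 0.24, 0.3, 0.0, 0.11, 0.11, 0.0, 0.0, 0.01]
top 0.45 [0.23, 0.23, 0.32, 0.09, 0.12, 0.11, 0.11, 0.11, 0.0]
top 0.5 [0.23, 0.23, 0.34, 0.11, 0.15, 0.16, 0.15, 0.12, 0.01]
top 0.55 [0.23, 0.23, 0.55, 0.12, 0.12, 0.18, 0.18, 0.12, 0.49]
top 0.6 [0.23, 0.23, 0.56, 0.0, 0.0, 0.11, 0.11, 0.11, 0.49]
top 0.65 [0.23, 0.23, 0.56, 0.0, 0.01, 0.01, 0.0, 0.01, 0.0]
top 0.7 [0.33, 0.32, 0.5, 0.01, 0.01, 0.07, 0.06, 0.07, None]
top 0.75 [0.34, 0.39, 0.4, 0.01, 0.01, 0.07, 0.06, 0.07, None]
scene 0.35 [0.23, 0.23, 0.27, 0.1, 0.09, 0.08, 0.0, 0.0, 0.0]
scene 0.4 [0.23, 0.23, 0.3, 0.0, 0.11, 0.11, 0.0, 0.0, 0.0]
scene 0.45 [0.23, 0.0, 0.32, 0.09, 0.11, 0.11, 0.11, 0.11, 0.0]
scene 0.5 [None, 0.0, 0.34, 0.11, 0.15, 0.16, 0.15, 0.11, 0.0]
scene 0.55 [None, 0.0, 0.56, 0.12, 0.11, 0.18, 0.17, 0.12, 0.49]
scene 0.6 [None, None, 0.57, None, None, 0.11, 0.11, 0.11, 0.0]
scene 0.65 [None, None, 0.57, None, None, 0.0, 0.0, 0.0, 0.12]
scene 0.7 [0.32, None, 0.58, None, None, 0.07, 0.06, 0.07, 0.0]
scene 0.75 [0.54, 0.49, 0.58, None, None, 0.06, 0.06, 0.06, 0.0]
clk 0.1 p [0.2165 0.6123 0.2489] F [ 0.7  0.3 -0.6] w 88.0 yaw 70.53
shift mm [-152.9   54.6  -20.8] rotvec [ 0.      0.0016 -0.0867]
```

>>> arm_command([
  [[0,0,-20,0,0.0016,-0.087,88],[-25,27.5,-2,0,0,0,88],[-25,27.5,0,0,0,0,88],[-25,27.5,0,0,0,0,88],[-25,27.5,0,0,0,0,88],[-25,27.5,0,0,0,0,88],[-25,27.5,0,0,0,0,88],[-25,27.5,0,0,0,0,88],[-25,27.5,0,0,0,0,88],[-25,27.5,0,0,0,0,88],[-25,27.5,0,0,0,0,88]],
])

```text
clock: 1.48
tcp_pos: [0.4238, 0.2927, 0.2676]
eef_rot: [[0.241, 0.97, -0.005], [0.97, -0.241, -0.006], [-0.007, -0.003, -1.0]]
wrist_force: [0.1, 0.1, 0.2]
width: 0.0882
```

```bash
python3 -c "
from h import *
go([.5695,.184,.26],75.5)"
```

```text
clk 1.48 p [0.4238 0.2927 0.2676] F [0.1 0.1 0.2] w 88.2 yaw 76.05
shift mm [-70.3 167.7   7.6] rotvec [-0.0032  0.007   0.0095]
```

>>> arm_command([
  [[-11,27,0,-0.003,0.007,0.009,88],[-12,28,0,0,0,0,88],[-12,28,0,0,0,0,88],[-12,28,0,0,0,0,88],[-12,28,0,0,0,0,88],[-11,27,0,0,0,0,88],[0,0,0,0,0,0,88]],
])

```text
clock: 2.35
tcp_pos: [0.571, 0.1752, 0.2652]
eef_rot: [[0.255, 0.967, -0.004], [0.967, -0.255, -0.003], [-0.004, -0.003, -1.0]]
wrist_force: [-0.4, 0.6, -0.2]
width: 0.0881
```

```bash
python3 -c "
from h import *
go([.5695,.184,.135],75.5)
c=get_calibration('wrist'); im,d=camera('wrist'); save('w1.png',im); np.savez('w1.npz',im=im,d=d); print(c)
im,d=camera('top'); save('t1.png',im)
"
```

```text
clk 2.35 p [0.571  0.1752 0.2652] F [-0.4  0.6 -0.2] w 88.1 yaw 75.23
shift mm [  8.7  -3.3 130.2] rotvec [-0.0029  0.0041 -0.0046]
{'mtx': array([[297.31863964,   0.        , 258.78331487],
       [  0.        , 297.31863964, 197.71363192],
       [  0.        ,   0.        ,   1.        ]]), 'R': array([[ 0.25562857,  0.96676734, -0.00386615],
       [ 0.93318403, -0.24569968,  0.26229609],
       [ 0.25262938, -0.0706582 , -0.9649797 ]]), 't': array([-0.31429904, -0.53044637,  0.27221638])}
```

View pics/w1.png

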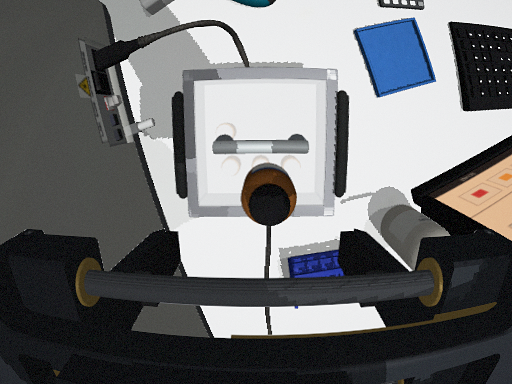

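The wrist view shows the bottle cap at (271,205) and the handle bar from (218,147) to (306,147). The bar is level in the picture, so the yaw agrees.

```bash
cat >> h.py <<'E'
def fray(c,u,v):
    K=c['mtx'];dx,dy=(u-K[0,2])/K[0,0],(v-K[1,2])/K[1,1]; th=np.hypot(dx,dy)
    d=np.array([dx/th*np.sin(th),dy/th*np.sin(th),np.cos(th)]); return -c['R'].T@c['t'],c['R'].T@d
def fplane(c,u,v,z):
    o,d=fray(c,u,v); return o+d*(z-o[2])/d[2]
E
python3 - <<'E'
from h import *
im=np.load('w1.npz')['im']; save('w1c.png',cv2.resize(im[60:230,165:355],None,fx=3.5,fy=3.5,interpolation=cv2.INTER_CUBIC))
g=cv2.cvtColor(im,cv2.COLOR_RGB2GRAY); sub=g[180:228,240:300]
m=(sub<30).astype(np.uint8); n,l,st,ce=cv2.connectedComponentsWithStats(m); print(st[1:],ce[1:]+[240,180])
c=get_calibration('wrist')
print('cap',fplane(c,271,205,.182)); a,b=fplane(c,218,147,.140),fplane(c,306,147,.140); print(a,b,(a+b)/2,np.degrees(np.arctan2((b-a)[1],(b-a)[0])),np.linalg.norm(a-b))
L=[fplane(c,*q,.104)[:2] for q in[(183,71),(337,69),(335,214),(190,216)]]; print(np.round(L,4),np.mean(L,0))
E
```

```text
[[   6    0    1    1    1]
 [  50    0    1    1    1]
 [   9    3   41   45 1306]
 [  51    2    1    1    1]
 [   4    5    1    1    1]
 [  52    4    1    1    1]
 [  53    7    1    1    1]
 [  54    9    1    1    1]
 [  55   12    1    2    2]
 [  27   47    1    1    1]] [[246.         180.        ]
 [290.         180.        ]
 [269.03828484 203.80627871]
 [291.         182.        ]
 [244.         185.        ]
 [292.         184.        ]
 [293.         187.        ]
 [294.         189.        ]
 [295.         192.5       ]
 [267.         227.        ]]
cap [0.56987327 0.18698073 0.182     ]
[0.51897274 0.15325907 0.14      ] [0.53844973 0.22845212 0.14      ] [0.52871123 0.1908556  0.14      ] 75.4780454409894 0.07767462636561885
[[0.4358 0.1335]
 [0.4726 0.2835]
 [0.6203 0.2485]
 [0.5833 0.0973]] [0.5280065  0.19068044]
```

View pics/w1c.png

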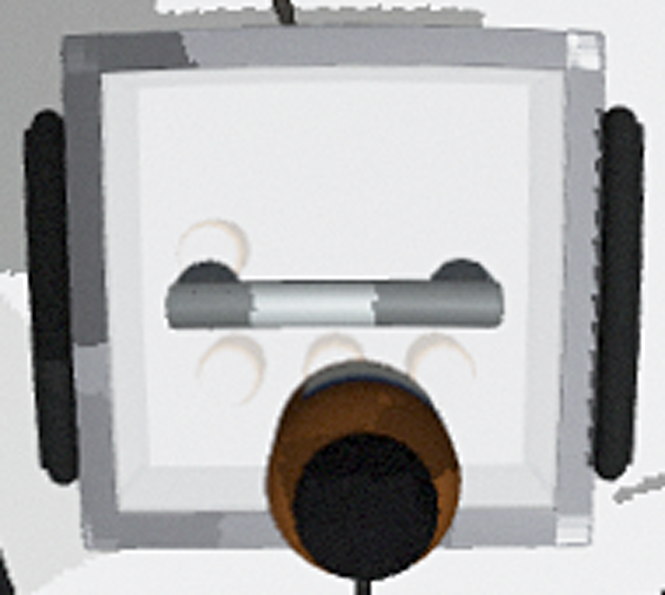

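>>> arm_command([
  [[9.7,-3.6,10,-0.003,0.004,-0.0046,88],[0,0,20,0,0,0,88],[0,0,20,0,0,0,88],[0,0,20,0,0,0,88]],
])

```text
clock: 2.95
tcp_pos: [0.5643, 0.1962, 0.1928]
eef_rot: [[0.238, 0.971, -0.001], [0.971, -0.238, 0.006], [0.006, -0.002, -1.0]]
wrist_force: [1.0, -0.2, 0.2]
width: 0.0881
```

```bash
python3 -c "
from h import *
go([.570,.1855,.137],75.5)
"
```

```text
clk 2.95 p [0.5643 0.1962 0.1928] F [ 1.  -0.2  0.2] w 88.1 yaw 76.23
shift mm [-9.4  8.2 55.7] rotvec [-0.0024 -0.0056  0.0127]
```

>>> arm_command([
  [[-9.4,8.2,0,-0.002,-0.0056,0.0127,88],[0,0,0,0,0,0,88],[0,0,0,0,0,0,88]],
])

```text
clock: 3.32
tcp_pos: [0.5683, 0.187, 0.1919]
eef_rot: [[0.248, 0.969, -0.003], [0.969, -0.248, 0.0], [-0.001, -0.003, -1.0]]
wrist_force: [-0.6, -0.0, 0.3]
width: 0.0882
```

```bash
python3 -c "
from h import *
go([.570,.1855,.137],75.5)
"
```

```text
clk 3.33 p [0.5683 0.187  0.1919] F [-0.6 -0.   0.3] w 88.2 yaw 75.66
shift mm [-1.   2.2 54.8] rotvec [-0.0028  0.0007  0.0029]
```

>>> arm_command([
  [[-1,2,15,0,0,0,88],[0,0,15,0,0,0,88],[0,0,15,0,0,0,88],[0,0,8,0,0,0,88],[0,0,2,0,0,0,88],[0,0,0,0,0,0,88]],
])

```text
clock: 4.08
tcp_pos: [0.5698, 0.1858, 0.133]
eef_rot: [[0.247, 0.969, -0.003], [0.969, -0.247, 0.0], [-0.0, -0.003, -1.0]]
wrist_force: [0.1, -0.3, 0.0]
width: 0.0879
```

```bash
python3 -c "
from h import *
go([.570,.1855,.137],75.5)
im,d=camera('scene'); save('s2.png',cv2.resize(im[100:240,200:380],None,fx=4,fy=4))
"
```

```text
clk 4.08 p [0.5698 0.1858 0.133 ] F [ 0.1 -0.3  0. ] w 87.9 yaw 75.67
shift mm [-0.2  0.2 -4. ] rotvec [-0.003   0.0004  0.003 ]
```

View pics/s2.png

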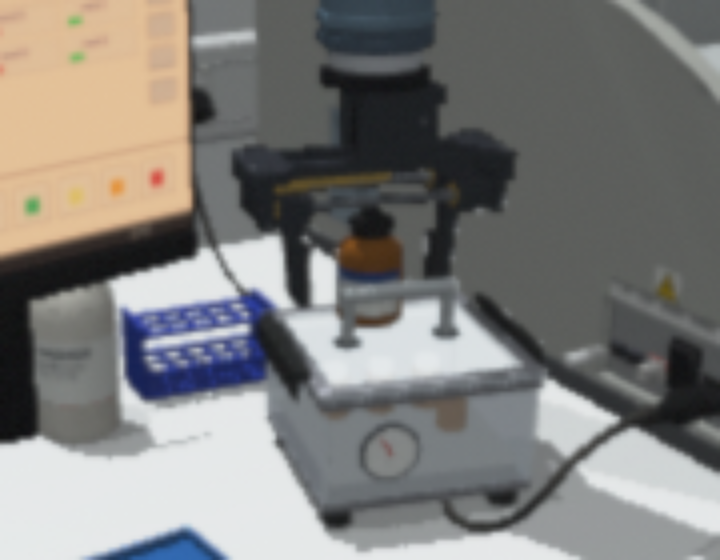

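The fingers stand either side of the bottle, which is between them at about (370,265) in the crop. I'll raise the tool slightly and close.

>>> arm_command([
  [[0,0,-3,0,0,0,88],[0,0,0,0,0,0,60],[0,0,0,0,0,0,40],[0,0,0,0,0,0,40],[0,0,0,0,0,0,40],[0,0,0,0,0,0,40],[0,0,0,0,0,0,40]],
], grip_force=15)

```text
clock: 5.0
tcp_pos: [0.5707, 0.186, 0.1377]
eef_rot: [[0.247, 0.969, -0.001], [0.969, -0.247, 0.001], [0.001, -0.001, -1.0]]
wrist_force: [0.2, -0.5, 0.3]
width: 0.0466
```

>>> arm_command([
  [[0,0,-5,0,0,0,40],[0,0,-10,0,0,0,40],[0,0,-15,0,0,0,40],[0,0,-20,0,0,0,40],[0,0,-20,0,0,0,40],[0,0,-10,0,0,0,40],[0,0,0,0,0,0,40]],
])

```text
clock: 5.88
tcp_pos: [0.5712, 0.186, 0.2243]
eef_rot: [[0.248, 0.969, 0.002], [0.969, -0.248, 0.002], [0.003, 0.001, -1.0]]
wrist_force: [-0.1, 0.2, -1.2]
width: 0.0464
```

```bash
python3 -c "
from h import *
go([.42,.25,.215],75.5)
go([.4575,.405,.215],75.5)
im,d=camera('scene'); save('s3.png',cv2.resize(im[80:260,180:380],None,fx=3,fy=3))
t0=np.load('top0.npz')
c=get_calibration('top'); K=c['mtx']
# tray outline by depth+color from both first views
for n in('top','scene'):
    z=np.load(n+'0.npz'); c=get_calibration(n); hsv=cv2.cvtColor(z['im'],cv2.COLOR_RGB2HSV)
    m=cv2.inRange(hsv,(100,120,50),(125,255,255)); 
    k,l,st,ce=cv2.connectedComponentsWithStats(m)
    i=l[209,240] if n=='top' else l[248,240]; print(n,st[i],ce[i],onplane(c,*ce[i],.005))
"
```

```text
clk 5.88 p [0.5712 0.186  0.2243] F [-0.1  0.2 -1.2] w 46.4 yaw 75.66
shift mm [  24.5 -162.3    9.2] rotvec [ 0.0009 -0.0026  0.0028]
clk 5.88 p [0.5712 0.186  0.2243] F [-0.1  0.2 -1.2] w 46.4 yaw 75.66
shift mm [ 184.  -164.3    9.6] rotvec [ 0.0009 -0.0026  0.0028]
top [ 222  191   36   36 1239] [239.79257466 209.02259887] [0.45680969 0.40519724 0.005     ]
scene [215 233  52  31 965] [240.11398964 247.74611399] [0.45599302 0.4045472  0.005     ]
```

View pics/s3.png

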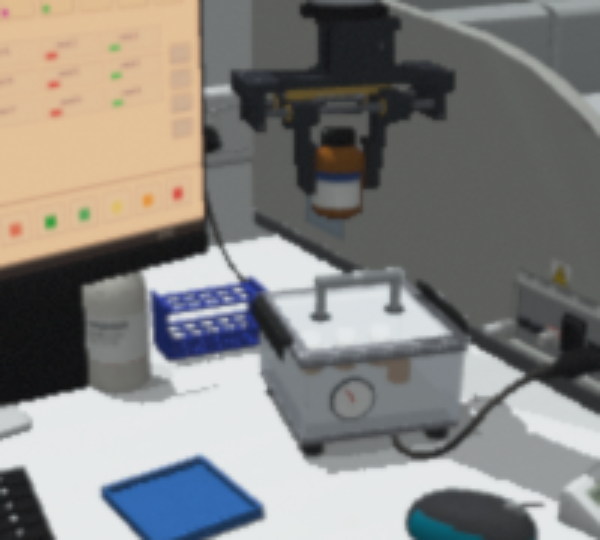

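The bottle hangs upright in the jaws at (340,175) in the crop, the lid is undisturbed, and both views put the tray centre at (0.457, 0.405). I'll pull back first and then move left, to stay clear of the screen.

>>> arm_command([
  [[2,-15,0,0,0,0,40],[4,-28,0,0,0,0,40],[6,-28,0,0,0,0,40],[8,-28,0,0,0,0,40],[20,-28,0,0,0,0,40],[28,-20,0,0,0,0,40],[28,-8,4,0,0,0,40],[28,0,4,0,0,0,40],[28,0,4,0,0,0,40],[15,0,0,0,0,0,40],[5,0,0,0,0,0,40],[0,0,0,0,0,0,40]],
])

```text
clock: 7.42
tcp_pos: [0.4437, 0.3954, 0.2029]
eef_rot: [[0.243, 0.97, -0.016], [0.97, -0.243, -0.008], [-0.012, -0.014, -1.0]]
wrist_force: [0.4, -0.0, -0.7]
width: 0.0466
```

```bash
python3 -c "
from h import *
go([.4568,.405,.1],75.5)
"
```

```text
clk 7.42 p [0.4437 0.3954 0.2029] F [ 0.4 -0.  -0.7] w 46.6 yaw 75.96
shift mm [ 13.6  11.8 102.5] rotvec [-0.0139  0.0116  0.0079]
```

>>> arm_command([
  [[11,9,0,-0.013,0.011,0.008,40],[0,0,0,0,0,0,40],[0,0,20,0,0,0,40],[0,0,20,0,0,0,40],[0,0,20,0,0,0,40],[0,0,15,0,0,0,40],[0,0,10,0,0,0,40],[0,0,0,0,0,0,40]],
])

```text
clock: 8.43
tcp_pos: [0.4586, 0.4013, 0.1167]
eef_rot: [[0.256, 0.967, 0.003], [0.967, -0.256, 0.001], [0.001, 0.003, -1.0]]
wrist_force: [-0.3, -0.1, -1.0]
width: 0.0465
```

```bash
python3 -c "
from h import *
go([.4568,.405,.04],75.5)
im,d=camera('top'); save('t4.png',cv2.resize(im[140:280,170:330],None,fx=4,fy=4))
"
```

```text
clk 8.43 p [0.4586 0.4013 0.1167] F [-0.3 -0.1 -1. ] w 46.5 yaw 75.15
shift mm [ 3.1 -2.9 76.7] rotvec [ 0.0026 -0.0012 -0.0062]
```

View pics/t4.png

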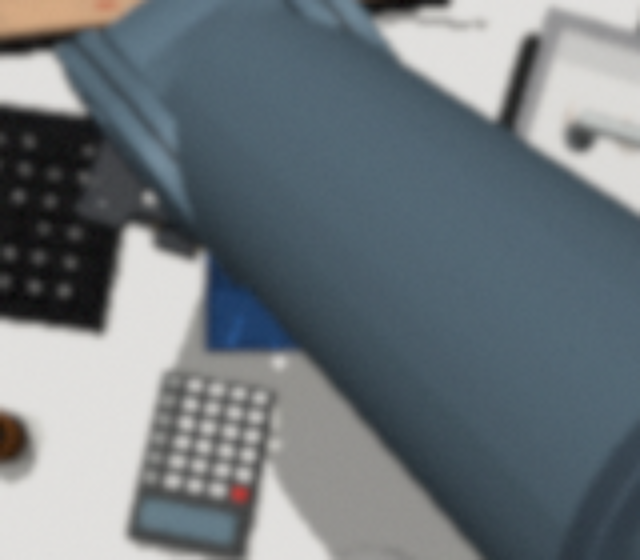

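The arm hides most of the tray, but its lower-left corner shows at (240,300) where I expect it. I'll descend.

>>> arm_command([
  [[3,-3,10,0.002,0,-0.005,40],[0,0,15,0,0,0,40],[0,0,15,0,0,0,40],[0,0,12,0,0,0,40],[0,0,6,0,0,0,40],[0,0,3,0,0,0,40],[0,0,0,0,0,0,40]],
])

```text
clock: 9.35
tcp_pos: [0.4571, 0.4061, 0.0526]
eef_rot: [[0.251, 0.968, 0.002], [0.968, -0.251, 0.003], [0.003, 0.002, -1.0]]
wrist_force: [-0.3, -0.1, -1.2]
width: 0.0465
```

```bash
python3 -c "
from h import *
go([.4568,.405,.038],75.5)
im,d=camera('scene'); save('s5.png',cv2.resize(im[170:290,170:310],None,fx=5,fy=5))
c=get_calibration('wrist');im,d=camera('wrist'); save('w5.png',im)
"
```

```text
clk 9.35 p [0.4571 0.4061 0.0526] F [-0.3 -0.1 -1.2] w 46.5 yaw 75.46
shift mm [-1.2 -0.1 14.6] rotvec [ 0.0015 -0.0032 -0.0007]
```

View pics/s5.png

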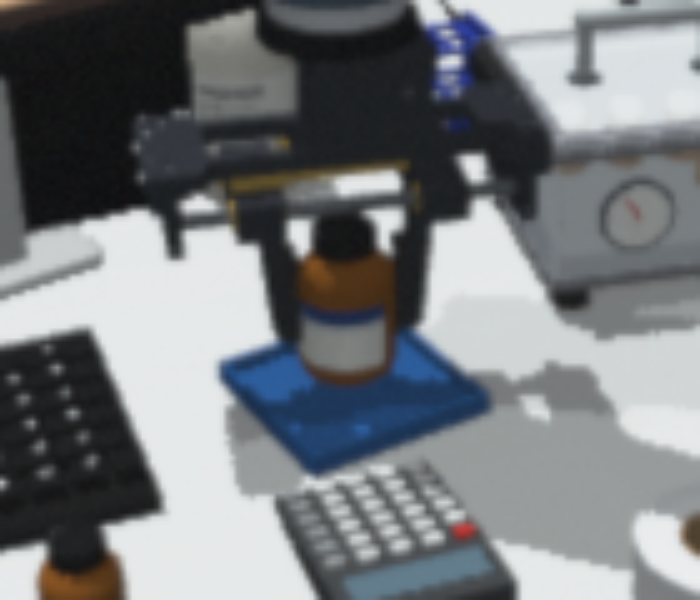

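View pics/w5.png

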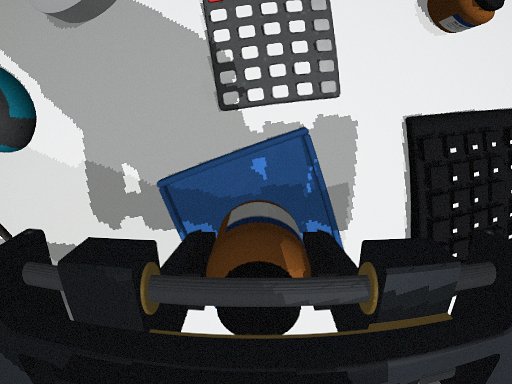

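The bottle is over the middle of the tray: (345,350) in the scene crop and (260,250) in the wrist view. I'll lower the last bit slowly.

>>> arm_command([
  [[-1,0,6,0.001,-0.003,0,40],[0,0,4,0,0,0,40],[0,0,2,0,0,0,40],[0,0,1,0,0,0,40]],
])

```text
clock: 9.95
tcp_pos: [0.4575, 0.4057, 0.0398]
eef_rot: [[0.251, 0.968, 0.002], [0.968, -0.251, 0.001], [0.002, 0.001, -1.0]]
wrist_force: [-0.2, 0.0, -1.0]
width: 0.0466
```

>>> arm_command([
  [[0,0,1,0,0,0,40],[0,0,1,0,0,0,40]],
])

```text
clock: 10.2
tcp_pos: [0.4575, 0.4057, 0.0377]
eef_rot: [[0.251, 0.968, 0.002], [0.968, -0.251, 0.001], [0.002, 0.002, -1.0]]
wrist_force: [0.1, 0.8, -0.0]
width: 0.0467
```

Contact: the weight has come off the wrist. I'll open and retreat upward.

>>> arm_command([
  [[0,0,0,0,0,0,52],[0,0,0,0,0,0,70],[0,0,0,0,0,0,88],[0,0,0,0,0,0,88],[0,0,-8,0,0,0,88],[0,0,-20,0,0,0,88],[0,0,-30,0,0,0,88],[0,0,-40,0,0,0,88],[0,0,-40,0,0,0,88],[0,0,-40,0,0,0,88],[0,0,-10,0,0,0,88]],
])

```text
clock: 11.58
tcp_pos: [0.4578, 0.4058, 0.2397]
eef_rot: [[0.252, 0.968, 0.006], [0.968, -0.252, 0.006], [0.007, 0.004, -1.0]]
wrist_force: [0.2, -0.1, -0.3]
width: 0.088
```

```bash
python3 -c "
from h import *
go([.42,.25,.26],75.5)
im,d=camera('scene'); save('s6.png',cv2.resize(im[170:290,170:310],None,fx=5,fy=5))
"
```

```text
clk 11.57 p [0.4578 0.4058 0.2397] F [ 0.2 -0.1 -0.3] w 88.0 yaw 75.43
shift mm [-160.2    2.7  -21.5] rotvec [ 0.0044 -0.0072 -0.0012]
```

View pics/s6.png

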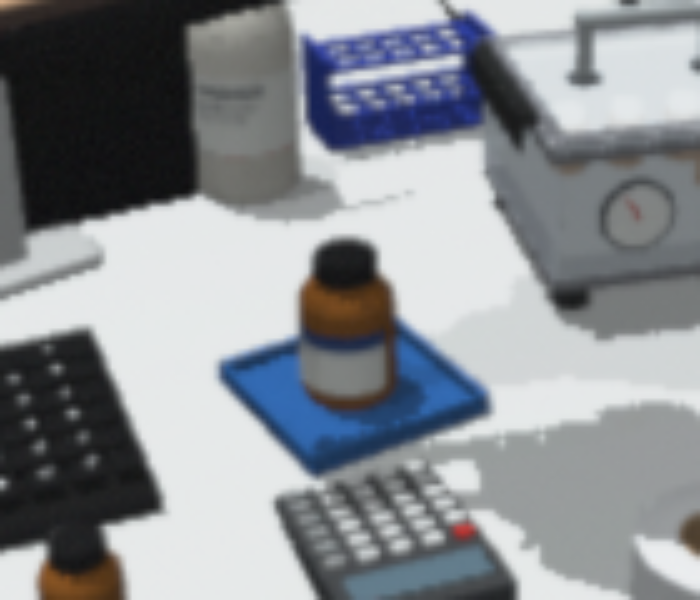

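The bottle stands upright in the tray at (345,350) with the tray unmoved. Next I'll move to the front of the box and turn the tool 90°.

>>> arm_command([
  [[-15,0,-5,0.004,-0.007,0,88],[-30,0,0,0,0,0,88],[-30,0,0,0,0,0,88],[-30,0,0,0,0,0,88],[-30,0,0,0,0,0,88],[-20,0,0,0,0,0,88],[0,0,0,0,0,0.157,88],[0,0,0,0,0,0.157,88],[0,0,0,0,0,0.157,88],[0,0,0,0,0,0.157,88],[0,0,0,0,0,0.157,88],[0,0,0,0,0,0.157,88],[0,0,0,0,0,0.157,88],[0,0,0,0,0,0.157,88],[0,0,0,0,0,0.157,88],[0,0,0,0,0,0.157,88],[0,0,0,0,0,0,88]],
])

```text
clock: 13.75
tcp_pos: [0.3998, 0.225, 0.2273]
eef_rot: [[0.95, -0.309, -0.04], [-0.311, -0.95, -0.034], [-0.027, 0.044, -0.999]]
wrist_force: [0.4, 0.3, 0.5]
width: 0.0881
```

```bash
python3 -c "
from h import *
go([.529,.189,.24],-14.5)
print(sensors.state()['joint_positions'])
"
```

```text
clk 13.75 p [0.3998 0.225  0.2273] F [0.4 0.3 0.5] w 88.1 yaw -18.1
shift mm [133.6  -5.2 -16.6] rotvec [ 0.0436  0.0286 -0.0623]
[-55.5438323   16.13568945  24.13874916 116.31567309  -7.72906163
  52.12249764 -45.23172867]
```

>>> arm_command([
  [[0,0,0,0.044,0.029,-0.06,88],[20,0,0,0,0,0,88],[28,0,0,0,0,0,88],[28,0,0,0,0,0,88],[28,0,0,0,0,0,88],[20,0,0,0,0,0,88],[0,0,0,0,0,0,88]],
])

```text
clock: 14.62
tcp_pos: [0.5182, 0.1893, 0.2224]
eef_rot: [[0.974, -0.226, -0.009], [-0.226, -0.974, -0.005], [-0.008, 0.007, -1.0]]
wrist_force: [-0.2, -0.2, 0.5]
width: 0.0879
```

```bash
python3 -c "
from h import *
go([.529,.189,.24],-14.5)
c=get_calibration('wrist'); im,d=camera('wrist'); save('w7.png',im); np.savez('w7.npz',im=im,d=d); import pickle; pickle.dump(c,open('c7.pkl','wb'))
im,d=camera('top'); save('t7.png',cv2.resize(im[130:240,260:390],None,fx=5,fy=5))
"
```

```text
clk 14.62 p [0.5182 0.1893 0.2224] F [-0.2 -0.2  0.5] w 87.9 yaw -13.08
shift mm [ 10.5  -2.  -17.7] rotvec [0.0069 0.008  0.0248]
```

View pics/w7.png

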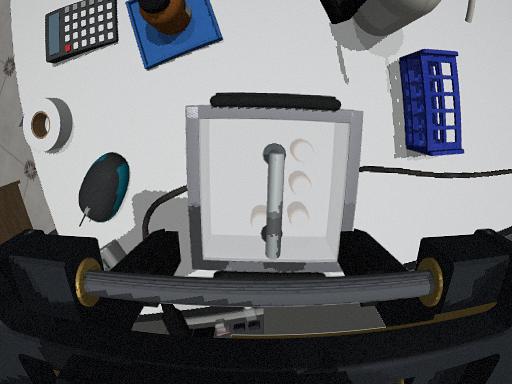

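Run:
```python
from h import *
import pickle
c=pickle.load(open('c7.pkl','rb')); im=np.load('w7.npz')['im']
save('w7c.png',cv2.resize(im[90:280,175:370],None,fx=3.1,fy=3.1,interpolation=cv2.INTER_CUBIC))
a,b=fplane(c,276,149,.14),fplane(c,272.5,258,.14); print(a,b,(a+b)/2,np.degrees(np.arctan2((a-b)[1],(a-b)[0]))-90,np.linalg.norm(a-b))
L=[fplane(c,*q,.104)[:2] for q in[(187,106),(361,110),(345,262),(196,268)]]; print(np.round(L,4),np.mean(L,0))
```

```text
[0.54063931 0.229935   0.14      ] [0.51926171 0.14440465 0.14      ] [0.52995051 0.18716982 0.14      ] -14.033098978606375 0.08816145676105085
[[0.4761 0.2801]
 [0.6221 0.2441]
 [0.5852 0.1037]
 [0.4409 0.1309]] [0.53107309 0.18970934]
```

View pics/w7c.png

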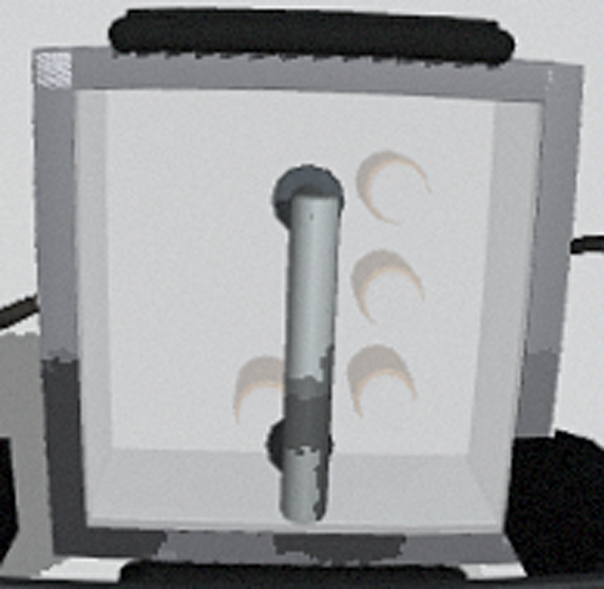

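>>> arm_command([
  [[10,-1,0,0.007,0.008,0.022,88],[0,0,10,0,0,0,88],[0,0,20,0,0,0,88],[0,0,10,0,0,0,88],[0,0,0,0,0,0,88]],
])

```text
clock: 15.35
tcp_pos: [0.5244, 0.1903, 0.1799]
eef_rot: [[0.97, -0.244, -0.003], [-0.244, -0.97, 0.002], [-0.003, -0.001, -1.0]]
wrist_force: [0.9, -0.4, 0.3]
width: 0.0885
```

```bash
python3 -c "
from h import *
go([.530,.1885,.132],-14.5)
"
```

```text
clk 15.35 p [0.5244 0.1903 0.1799] F [ 0.9 -0.4  0.3] w 88.5 yaw -14.13
shift mm [ 6.   0.4 47.9] rotvec [-0.001   0.0031  0.0065]
```

>>> arm_command([
  [[5,0,8,-0.001,0.003,0.006,88],[0,0,12,0,0,0,88],[0,0,12,0,0,0,88],[0,0,8,0,0,0,88],[0,0,3,0,0,0,88],[0,0,0,0,0,0,88]],
])

```text
clock: 16.1
tcp_pos: [0.53, 0.1892, 0.1344]
eef_rot: [[0.968, -0.25, 0.001], [-0.25, -0.968, 0.0], [0.001, -0.0, -1.0]]
wrist_force: [0.4, -0.7, 1.3]
width: 0.0879
```

```bash
python3 -c "
from h import *
go([.530,.1885,.132],-14.5)
im,d=camera('scene'); save('s8.png',cv2.resize(im[120:250,230:370],None,fx=4.5,fy=4.5))
"
```

```text
clk 16.1 p [0.53   0.1892 0.1344] F [ 0.4 -0.7  1.3] w 87.9 yaw -14.48
shift mm [0.2 0.7 2.4] rotvec [-0.0005 -0.0008  0.0003]
```

View pics/s8.png

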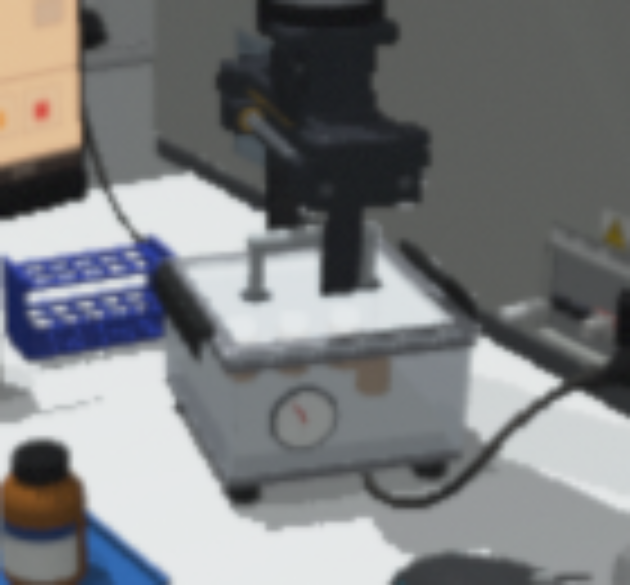

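The fingers straddle the bar (front finger at (345,240) in the crop), clear of both posts. I'll close on it firmly.

>>> arm_command([
  [[0,0,2,0,0,0,88],[0,0,0,0,0,0,60],[0,0,0,0,0,0,30],[0,0,0,0,0,0,14],[0,0,0,0,0,0,5],[0,0,0,0,0,0,5],[0,0,0,0,0,0,5],[0,0,0,0,0,0,5],[0,0,0,0,0,0,5],[0,0,0,0,0,0,5],[0,0,0,0,0,0,5]],
], grip_force=58)

```text
clock: 17.52
tcp_pos: [0.5306, 0.1895, 0.1332]
eef_rot: [[0.968, -0.25, 0.003], [-0.25, -0.968, 0.001], [0.002, -0.002, -1.0]]
wrist_force: [-0.5, 0.1, -0.5]
width: 0.0089
```

```bash
python3 -c "
from h import *
go([.530,.1885,.132],-14.5); print(sensors.state()['wrist_torque'])
"
```

```text
clk 17.52 p [0.5306 0.1895 0.1332] F [-0.5  0.1 -0.5] w 8.9 yaw -14.48
shift mm [-0.3  1.2  1.2] rotvec [-0.0018 -0.0021  0.0004]
[-0.04612656  0.05802043  0.0385199 ]
```

>>> arm_command([
  [[0,0,-1,0,0,0,5],[0,0,-1,0,0,0,5]],
])

```text
clock: 17.77
tcp_pos: [0.5293, 0.1889, 0.1341]
eef_rot: [[0.968, -0.25, -0.0], [-0.25, -0.968, -0.0], [-0.0, 0.0, -1.0]]
wrist_force: [0.2, -0.8, -9.6]
width: 0.0094
```

>>> arm_command([
  [[0,0,-2,0,0,0,5],[0,0,-2,0,0,0,5]],
])

```text
clock: 18.02
tcp_pos: [0.5277, 0.1869, 0.1366]
eef_rot: [[0.968, -0.251, -0.004], [-0.251, -0.968, -0.004], [-0.003, 0.004, -1.0]]
wrist_force: [-0.2, -2.1, -9.6]
width: 0.0097
```

>>> arm_command([
  [[0,0,-2,0,0,0,5]],
])

```text
clock: 18.15
tcp_pos: [0.5274, 0.1858, 0.1384]
eef_rot: [[0.968, -0.251, -0.005], [-0.251, -0.968, -0.005], [-0.003, 0.006, -1.0]]
wrist_force: [-0.5, -4.7, -9.1]
width: 0.009
```

```bash
python3 -c "
from h import *
go([.5300,.1892,.137],-14.5); print(sensors.state()['wrist_torque'])
im,d=camera('scene'); save('s9.png',cv2.resize(im[120:250,230:370],None,fx=4.5,fy=4.5))
"
```

```text
clk 18.15 p [0.5274 0.1858 0.1384] F [-0.5 -4.7 -9.1] w 9.0 yaw -14.56
shift mm [ 1.7 -3.9  1.3] rotvec [ 0.006   0.0033 -0.0011]
[-0.69453148  0.01120584  0.02178298]
```

View pics/s9.png

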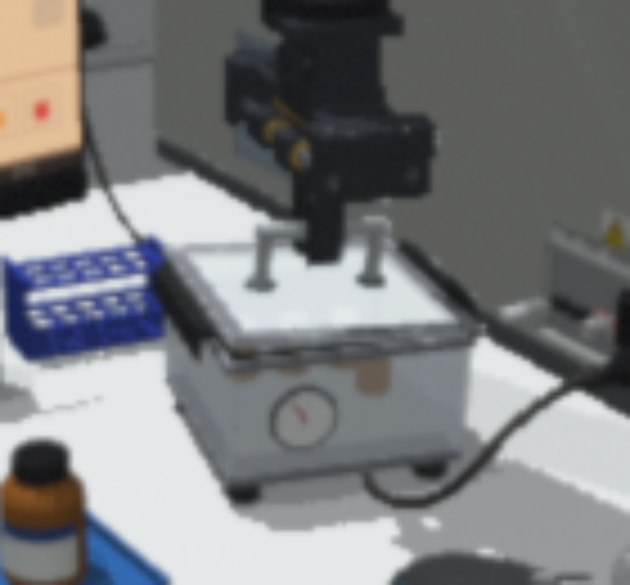

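The picture shows the lid slightly raised with its seam open, at (300,345) in the crop. It has drifted about 4 mm to the right with some side load, so I'll recentre before lifting more.

>>> arm_command([
  [[1.7,-4,0,0.006,0.003,0,5],[0,0,0,0,0,0,5]],
])

```text
clock: 18.45
tcp_pos: [0.5292, 0.188, 0.1387]
eef_rot: [[0.968, -0.253, -0.002], [-0.253, -0.968, -0.001], [-0.002, 0.002, -1.0]]
wrist_force: [-0.2, -2.3, -8.0]
width: 0.0101
```

```bash
python3 -c "
from h import *
go([.5300,.1892,.137],-14.5); print(sensors.state()['wrist_torque'])
"
```

```text
clk 18.45 p [0.5292 0.188  0.1387] F [-0.2 -2.3 -8. ] w 10.1 yaw -14.64
shift mm [ 0.5 -1.4  1.6] rotvec [ 0.0015  0.0019 -0.0024]
[-0.54952996 -0.07270543  0.03021082]
```

>>> arm_command([
  [[0.5,-1.4,-1.5,0.001,0.002,0,5],[0.3,-1,-1.5,0,0,0,5]],
])

```text
clock: 18.7
tcp_pos: [0.5306, 0.1894, 0.1424]
eef_rot: [[0.967, -0.253, -0.0], [-0.253, -0.967, -0.001], [-0.0, 0.001, -1.0]]
wrist_force: [-1.6, -7.5, 3.5]
width: 0.0092
```

```bash
python3 -c "
from h import *
go([.5300,.1892,.137],-14.5); print(sensors.state()['wrist_torque'])
im,d=camera('scene'); save('s10.png',cv2.resize(im[150:250,240:360],None,fx=6,fy=6,interpolation=cv2.INTER_CUBIC))
"
```

```text
clk 18.7 p [0.5306 0.1894 0.1424] F [-1.6 -7.5  3.5] w 9.2 yaw -14.68
shift mm [-0.6  0.3  5.4] rotvec [ 0.0012  0.0001 -0.0032]
[-1.3769888   0.41263058  0.02314733]
```

View pics/s10.png

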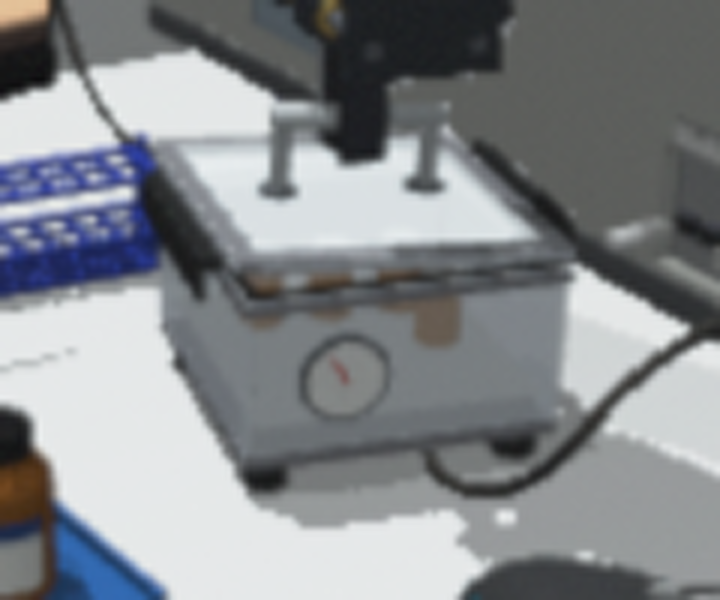

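>>> arm_command([
  [[0,0,-3,0,0,0,5],[0,0,-4,0,0,0,5],[0,0,-3,0,0,0,5]],
])

```text
clock: 19.12
tcp_pos: [0.533, 0.1935, 0.1552]
eef_rot: [[0.968, -0.251, 0.005], [-0.251, -0.968, 0.005], [0.004, -0.006, -1.0]]
wrist_force: [-1.2, 1.0, -3.7]
width: 0.0092
```

```bash
python3 -c "
from h import *
go([.5300,.1892,.158],-14.5); print(sensors.state()['wrist_torque'])
im,d=camera('scene'); save('s11.png',cv2.resize(im[150:250,240:360],None,fx=6,fy=6,interpolation=cv2.INTER_CUBIC))
"
```

```text
clk 19.12 p [0.533  0.1935 0.1552] F [-1.2  1.  -3.7] w 9.2 yaw -14.55
shift mm [-1.8  4.9 -2.9] rotvec [-0.0058 -0.0042 -0.0008]
[-0.06254819  0.04031906  0.01588607]
```

View pics/s11.png

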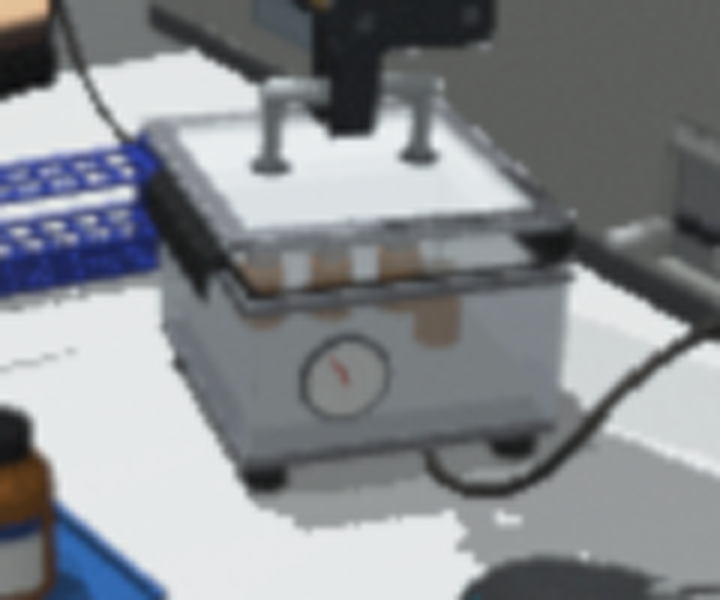

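The lid is free: the wrist carries only its weight (3.7 N), and an open gap shows along the front at (400,265) in the crop. I'll trim position and level.

>>> arm_command([
  [[-1.8,4,-2.5,-0.006,-0.004,0,5],[0,0,0,0,0,0,5],[0,0,0,0,0,0,5]],
])

```text
clock: 19.55
tcp_pos: [0.5301, 0.19, 0.1582]
eef_rot: [[0.968, -0.251, 0.0], [-0.251, -0.968, -0.0], [0.0, 0.0, -1.0]]
wrist_force: [-0.0, 0.1, -3.7]
width: 0.0087
```

Run:
```python
from h import *
go([.5300,.1892,.158],-14.5); print(sensors.state()['wrist_torque'])
for n in('scene','top'):
    im,d=camera(n); np.savez(n+'12.npz',im=im,d=d)
    save(n+'12.png',cv2.resize(im[150:250,240:360] if n=='scene' else im[120:240,260:400],None,fx=5.5,fy=5.5,interpolation=cv2.INTER_CUBIC))
c=get_calibration('wrist'); im,d=camera('wrist'); save('wrist12.png',im)
```

```text
clk 19.55 p [0.5301 0.19   0.1582] F [-0.   0.1 -3.7] w 8.7 yaw -14.54
shift mm [0.1 0.9 0.2] rotvec [ 0.0001 -0.0002 -0.0007]
[-0.09201197  0.10229393  0.03899736]
```

View pics/scene12.png

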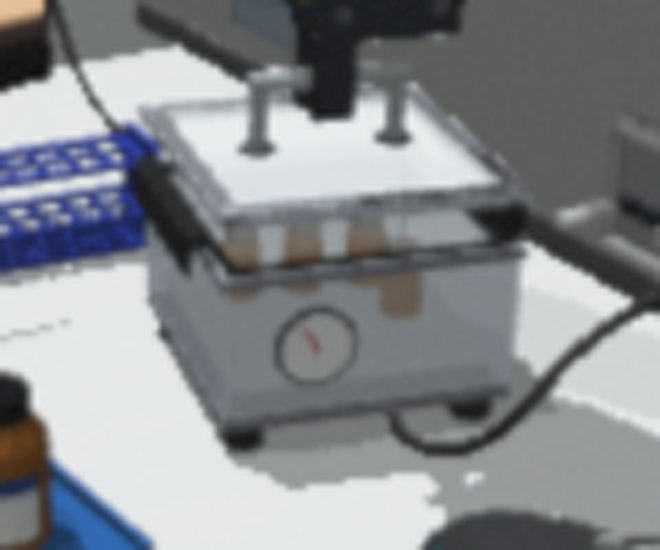

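View pics/top12.png

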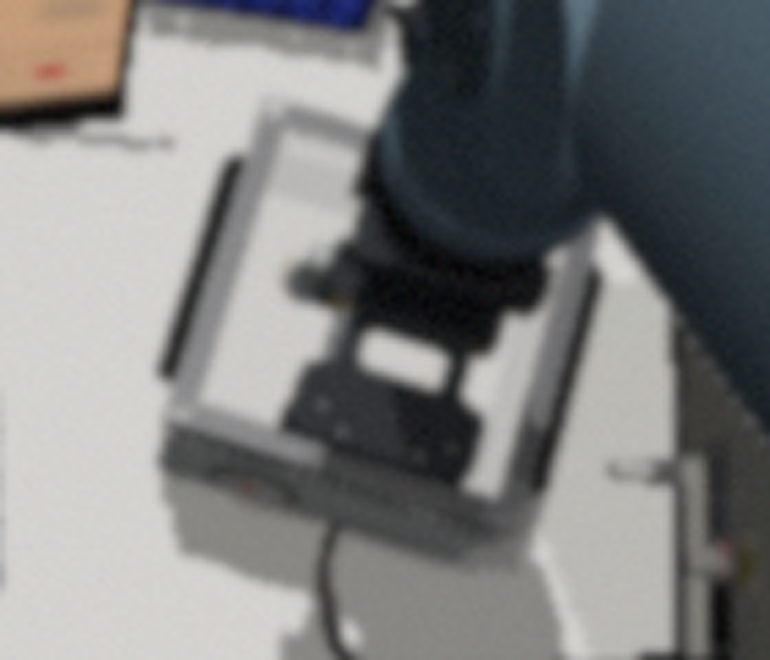

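View pics/wrist12.png

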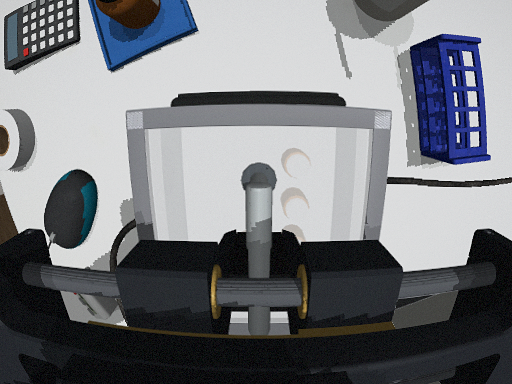

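Run:
```python
from h import *
th=np.radians(-14.5);X=np.array([np.cos(th),np.sin(th)]);Y=np.array([-np.sin(th),np.cos(th)]);C=np.array([.530,.189])
def cloud(n,f):
    z=np.load(f);d=z['d'];c=get_calibration(n);K=c['mtx'];v,u=np.mgrid[:384,:512]
    P=np.stack([(u-K[0,2])/K[0,0]*d,(v-K[1,2])/K[1,1]*d,d],-1);W=(P-c['t'])@c['R'];return W[d>0]
for n in('top','scene'):
  for tag,lo,hi in(('0',.09,.118),('12',.115,.145)):
    W=cloud(n,n+tag+'.npz');q=W[:,:2]-C;a,b=q@X,q@Y
    m=(abs(a)<.072)&(abs(b)<.072)&(W[:,2]>lo)&(W[:,2]<hi); A=np.c_[a,b,np.ones_like(a)][m];z=W[m,2]
    for _ in range(3):
        s=np.linalg.lstsq(A,z,rcond=None)[0];r=z-A@s;k=abs(r)<.004;A,z=A[k],z[k]
    print(n,tag,len(z),'dz/dx deg',np.degrees(s[0]).round(2),'dz/dy deg',np.degrees(s[1]).round(2),'z0',s[2].round(4),'rms',np.std(r).round(4),'ext',A[:,0].min().round(3),A[:,0].max().round(3),A[:,1].min().round(3),A[:,1].max().round(3))
# scene corners front-left / front-right / back-left / lid top
cs=get_calibration('scene')
```

```text
top 0 2781 dz/dx deg 0.02 dz/dy deg 0.07 z0 0.1042 rms 0.0015 ext -0.072 0.072 -0.072 0.072
top 12 1666 dz/dx deg -0.17 dz/dy deg 1.26 z0 0.1292 rms 0.0014 ext -0.072 0.072 -0.072 0.072
scene 0 896 dz/dx deg 0.19 dz/dy deg -0.03 z0 0.1052 rms 0.0009 ext -0.072 0.072 -0.072 0.071
scene 12 874 dz/dx deg 0.01 dz/dy deg 1.16 z0 0.1303 rms 0.0008 ext -0.072 0.072 -0.072 0.072
```

Both views agree: the lid has risen 25.0 mm, but its left side is about 1.2° high. I'll level it.

>>> arm_command([
  [[0,1,0,-0.02,0,0,5],[0,0,0,0,0,0,5],[0,0,0,0,0,0,5],[0,0,0,0,0,0,5]],
])

```text
clock: 20.2
tcp_pos: [0.5298, 0.1892, 0.1579]
eef_rot: [[0.968, -0.251, -0.005], [-0.251, -0.968, -0.021], [0.0, 0.022, -1.0]]
wrist_force: [0.0, 0.5, -3.3]
width: 0.0089
```

```bash
cat > fit.py <<'E'
from h import *
th=np.radians(-14.5);X=np.array([np.cos(th),np.sin(th)]);Y=np.array([-np.sin(th),np.cos(th)]);C=np.array([.530,.189])
go([.5300,.1892,.158],-14.5)
for n in('top','scene'):
    im,d=camera(n);c=get_calibration(n);K=c['mtx'];v,u=np.mgrid[:384,:512]
    save(n+'_%d.png'%(sensors.state()['clock']*100),im)
    P=np.stack([(u-K[0,2])/K[0,0]*d,(v-K[1,2])/K[1,1]*d,d],-1);W=((P-c['t'])@c['R'])[d>0]
    q=W[:,:2]-C;a,b=q@X,q@Y
    m=(abs(a)<.072)&(abs(b)<.072)&(W[:,2]>.115)&(W[:,2]<.145); A=np.c_[a,b,np.ones_like(a)][m];z=W[m,2]
    for _ in range(3):
        s=np.linalg.lstsq(A,z,rcond=None)[0];r=z-A@s;k=abs(r)<.004;A,z=A[k],z[k]
    print(n,len(z),'dzdx',np.degrees(s[0]).round(2),'dzdy',np.degrees(s[1]).round(2),'z0',s[2].round(4))
E
python3 fit.py; ls pics
```

```text
clk 20.2 p [0.5298 0.1892 0.1579] F [ 0.   0.5 -3.3] w 8.9 yaw -14.52
shift mm [ 0.2 -0.1 -0.1] rotvec [ 0.0219  0.     -0.0004]
top 1682 dzdx -0.1 dzdy 0.14 z0 0.1291
scene 894 dzdx 0.01 dzdy 0.02 z0 0.1301
s10.png
s11.png
s2.png
s3.png
s5.png
s6.png
s8.png
s9.png
scc.png
scene0.png
scene12.png
scene_2030.png
t1.png
t4.png
t7.png
top0.png
top12.png
top_2025.png
topc.png
w1.png
w1c.png
w5.png
w7.png
w7c.png
wrist12.png
```

Run:
```python
from h import *
im=cv2.imread('pics/top_2025.png'); cv2.imwrite('pics/tz.png',cv2.resize(im[120:240,260:400],None,fx=5.5,fy=5.5,interpolation=cv2.INTER_CUBIC))
im=cv2.imread('pics/scene_2030.png'); cv2.imwrite('pics/sz.png',cv2.resize(im[140:310,160:400],None,fx=3.3,fy=3.3,interpolation=cv2.INTER_CUBIC))
```

```text
(no output)
```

View pics/tz.png

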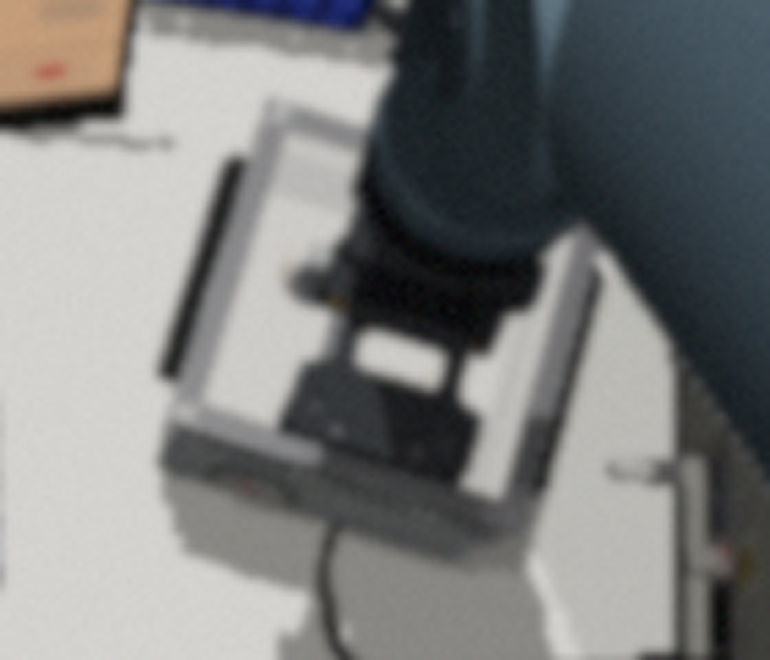

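View pics/sz.png

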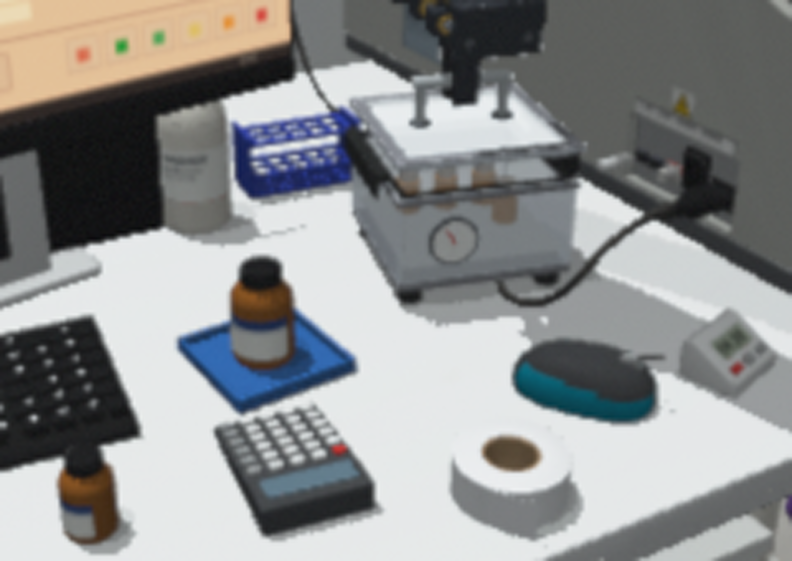

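Run:
```python
from h import *
c=get_calibration('top'); f=lambda u,v,z=.129:onplane(c,u/5.5+260-.4,v/5.5+120-.4,z)[:2].round(4)
print('now BL,FL,FR',f(272,103),f(180,412),f(515,505),' start BL .6186 .2408 FL .4787 .2738 FR .441 .1333')
go([.53,.1892,.158],-14.5); print(sensors.state()['qvel'].round(2))
```

```text
now BL,FL,FR [0.62   0.2426] [0.4784 0.2764] [0.4478 0.1342]  start BL .6186 .2408 FL .4787 .2738 FR .441 .1333
clk 20.3 p [0.5298 0.1891 0.1579] F [ 0.2  0.2 -4. ] w 8.8 yaw -14.53
shift mm [ 0.2 -0.1 -0.1] rotvec [ 0.0219  0.     -0.0005]
[ 0.11 -0.01 -0.07 -0.06  0.02 -0.01  0.02]
```

```bash
python3 -c "
from h import *
print(env.sign_off())"
```

```text
the job is handed in; nothing more can be done
None
```

I moved the larger brown bottle from the lid to the blue tray, then pulled the lid free by its handle. I handed the job in at about 20 s of the 48 s, with the lid still held above the box.

**Bottle:** it stands upright near the middle of the tray, and the tray did not move. In the last picture the other things look where they were; I did not measure them.

**Lid:**
- **Height and level:** depth readings from both cameras show it raised 25.0 mm and level to about 0.15°.
- **Load and grip:** the wrist carried only the lid's weight (3.3–4 N), and the grip was steady at 58 N.
- **Position:** it is over the box to within about 2 mm. One hidden-looking corner read about 7 mm off, which I put down to reading the pixel badly.

**What went less smoothly:**
- **During the pull:** the lid drifted about 4 mm sideways, with up to 7.5 N of side force. I recentred it before lifting further.
- **After the lift:** its left side sat about 1.2° high, so I levelled it. The tool is therefore tilted by about that much.
- **Seal force:** I never saw the 15–20 N seal peak, because I read the force only between moves. The highest reading was 9.6 N.

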